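# Hold a round flask down on the maker's stamp

## Task

Set the blue round flask upright in the orange sprung ring of the marking stand, then press it down against the springs until its foot squeezes the red stamp pad below about half-way down, gently enough not to ram the pad hard against its stop. Finish while still holding the flask pressed down on the stamp, so that the mark can take. Leave the white flask, the green bottle and the terracotta cup where they stand.

Things in the scene. Friction and masses are not known exactly. Their poses are not given: they have to be found in the camera images.
- blue_flask_center (a point): Blue glazed ceramic flask, standing loose on the table, with a ball-shaped body 92 mm across (widest 42 mm above the foot), a flat foot 36 mm across and a straight round neck 30 mm across from 90 to 126 mm above the foot, then a lip 36 mm across up to the top at 135 mm; about 0.3 kg. The point lies on its axis, half-way up (67.5 mm above the foot); its z axis points up the neck.
- white_flask_center (a point): White ceramic flask, a bystander of the same shape as the blue one, with a ball-shaped body 92 mm across (widest 42 mm above the foot), a flat foot 36 mm across and a straight round neck 30 mm across from 90 to 126 mm above the foot, then a lip 36 mm across up to the top at 135 mm; about 0.3 kg. The point lies on its axis, half-way up (67.5 mm above the foot); its z axis points up the neck.
- stand: Fixed marking stand: wooden base 150 x 150 x 20 mm, origin at the centre of its underside, z up along the axis of ring and stamp. Three steel guide posts with springs stand 60 mm out from that axis, tops 103 mm above the table.
- ring_center (a point): Centre of the upper face of the stand's orange ring, moving down with it: 8 mm thick, hole 68 mm, outside 92 mm, upper face 85 mm above the table when unloaded; level, z axis up. A flask seated upright in the ring has its foot about 11 mm below this point and its half-way point about 56 mm above it.
- ring (a joint): How far the ring is pushed straight down, m: 0 = up, 0.026 = end stop. Spring about 3.2 N to start it moving, plus 0.5 N per mm; the flask's weight hardly moves it (at most about 1 mm).
- stamp (a joint): How far the red stamp pad is squeezed down, m: 0 = free, 0.010 = hard stop. A disc 30 mm across on the ring's axis, top 62 mm above the table when free: the flask's foot meets it once the ring is about 12 mm down. Spring 2.3 N to start plus 0.7 N per mm. Squeezed 5 mm (ring down 17 mm), ring and pad push up with about 17 N, of which the flask's weight takes 3 N.
- green_bottle_center (a point): Green glass bottle, a bystander, 62 mm across, 210 mm tall; the point is half-way up on its axis.
- cup_center (a point): Terracotta cup, a bystander, 76 mm across the rim, 80 mm tall; the point is half-way up on its axis.
Mind the look-alikes: they are no part of the job. What is meant by the part that bears blue_flask_center is not yellow, and is the smaller of those in its own colour.

How it is judged (in metres and radians):
On the way:
1. the blue flask sits upright in the ring (horizontal distance between blue_flask_center and ring_center below 0.008 m and z of blue_flask_center in the frame of ring_center below 0.061 m and angle between blue_flask_center's own z axis and vertical below 0.15 rad), for 0.02 s.
At the end, for the whole second after the job is handed in: Blue flask in the ring (axes within 8 mm, its half-way point under 61 mm above the ring, tilt under 0.15 rad), touched by the robot (over 1 N) and held down: ring over 12 mm down, pad squeezed over 2.5 mm through the last second; bystanders within 20 mm of their start (all of step 1 and value of joint stamp above 0.0025 m and value of joint ring above 0.012 m and contact force between any of the fingers, the arm and blue_flask above 1 N and distance of each of white_flask_center, green_bottle_center, cup_center from where it was at the start of the episode below 0.02 m); the arm keeps its last pose, push and grip.
It fails at once if the stamp pad is rammed against its stop (over 25 N between the blue flask and the pad) (contact force between blue_flask and stamp above 25 N).
It fails at once if the blue flask is tipped over (angle between blue_flask_center's own z axis and vertical above 0.8 rad).
It fails at once if a bystander is moved over 20 mm or knocked over (distance of any of white_flask_center, green_bottle_center, cup_center from where it was at the start of the episode above 0.02 m or angle between any of white_flask_center, green_bottle_center, cup_center's own z axis and vertical above 0.5 rad).
It also fails if it takes over 45 s, if anything falls off the work surface, if the arm or the gripper's body presses on something with over 40 N, if the wrist force passes 120 N, or if a joint passes its speed limit or range.

## Robot

A 6-joint arm with a two-finger parallel gripper is mounted at the origin on the work surface. World frame = base frame: x ahead of the robot, y to its left, z up, the work surface at z = 0. Lengths are in mm, angles in rad, forces in N, time in s.
With the tool pointing down it reaches from about 350 to 875 mm from the base axis. Payload 4.2 kg.
Tool frame: the origin (TCP) lies at the very end of the fingers, on their centre line; the grasp point (between the pads) lies 19 mm behind it; z points along the fingers, y is the line along which they close (so a half turn about z gives the same grasp; the last joint's range is limited). The gripper opens to 85 mm and grips with 20 to 120 N. Pads are 22 mm wide; open, the fingers measure 114 mm over their backs; the gripper's body (76 mm by 85 mm) begins 54 mm behind the grasp point. The pads swing forward as they close: fully open they stand 13 mm farther back than shut.
Start: joints at [1.373, 0.385, 0.008, 0, -1.194, -0.259], TCP at [275.64, 560.911, 231.312] pointing down, gripper open.
Joint ranges: [-3.14, 3.14], [-1.21, 2.06], [-1.07, 1.41], [-3.16, 2.05], [-2.99, -0.16], [-3.1, 3.1]. Speed limits (rad/s): [2.79, 2.79, 3.14, 3.14, 3.14, 3.14].

## Interface

Orientations are given as a unit quaternion [x, y, z, w].
In Python, from bench import arm gives the robot as it stands.
- The arm moves only by the tool servo_tool, never from a script. Its argument "rows" is a list that holds one entry, the list of rows, each a list of 7 numbers: the finger opening in mm, from 0 to 85.4, then the shift along the tool's x, y, z in mm, then the turn, a rotation vector about the tool's x, y, z in rad. A call has 1 to 10 rows; each row is the pose to reach, as a shift and turn from the pose commanded when the call began, along the tool's axes at that moment; what a row does not reach only later rows make up. A row lasts 1/8 s, in which the tool goes at most 62.5 mm and 10.7 degrees, less where a joint would pass 70% of its speed; a pose out of reach is approached as far as the arm can. A call with a gripper value outside its range is refused whole. The fingers move at their own pace and stop on an object; the grip force is fixed at half the most. Time passes only in rows, so rows that repeat a pose let the fingers close. It gives the time, the measured TCP pose, the force, the opening and the grip force at its end, in the units of the state.
- arm.read_state(): the state, without advancing time (a new reading comes with each control period).
- arm.get_image(name): name is "scene" or "side" or "wrist"; returns the picture (400x640x3 uint8, red, green, blue); there is no depth.
- arm.camera_params(name): a dict with "intrinsics" (3x3 intrinsics, pixels), "R" (3x3) and "t" (3): a world point X has camera coordinates R X + t. Camera axes: x right, y down, z forward; pixel columns grow to the right and rows downward; lengths in mm; the calibration is good to about 2 mm. A picture is of the moment at which its call begins: read the wrist's pose just before it. camera_params takes no time and is no camera call; for the wrist camera it gives the pose at the moment of the call.
- arm.job_done(): hands the job in; it is judged then, once.
The state is a dict: "clock": time; "joints": joint angles; "joint_vel": joint speeds; "joint_efforts": joint torques, N m; "position": TCP position; "ee_rot": TCP orientation; "contact_force": force on the tool from outside, world axes, zero at the start; "wrist_torque": the same for the moment, N m; "gripper_width": finger opening in mm; "grasp_force": force on a finger pad.
Only numpy, scipy, OpenCV 4.12 (cv2) and the standard library are available. Lean on these libraries where they do the work, as an engineer would, in place of code of your own. Each camera call takes 0.05 s, during which the arm holds its last target. There are 200 camera calls.

## Working session

There is one attempt and no reset: what is moved stays moved. The work goes in short steps, Python scripts to look and compute and a tool call to move; the robot and the scene stay as the last step left them, time stands still between calls to the robot, and variables do not carry over. Pictures are saved under pics/ and viewed, at most 10 in all, crops included, and the job is handed in when it is done.

Besides the shell and the picture viewer there is one more tool, called after "Emit:" in YAML: its name, and indented under it one key for each argument. servo_tool: Moves the arm, as the interface text tells. Its arguments: {"type":"object","properties":{"rows":{"type":"array"}},"required":["rows"]}

```bash
mkdir -p pics; python3 - <<'E'
from bench import arm
import cv2,numpy as np
s=arm.read_state();print({k:np.round(v,3).tolist() for k,v in s.items()})
ims=[arm.get_image(n) for n in("scene","side")]
for n,i in zip(("scene","side"),ims): cv2.imwrite(f"pics/{n}0.png",i[:,:,::-1]); p=arm.camera_params(n);print(n,np.round(p["intrinsics"],1).tolist(),np.round(p["R"],3).tolist(),np.round(p["t"],1))
E
```

```text
{'clock': 0.0, 'joints': [1.373, 0.386, 0.007, -0.001, -1.194, -0.259], 'joint_vel': [-0.001, -0.001, -0.001, 0.001, -0.001, 0.001], 'joint_efforts': [-0.0, -39.229, 18.84, 4.186, -0.005, 0.0], 'position': [275.385, 560.408, 230.212], 'ee_rot': [0.974, -0.227, -0.0, 0.001], 'contact_force': [0.198, 0.774, -0.77], 'wrist_torque': [0.009, 0.001, -0.061], 'grasp_force': 0.0, 'gripper_width': 85.489}
scene [[512.9, 0.0, 325.4], [0.0, 512.9, 189.0], [0.0, 0.0, 1.0]] [[0.388, 0.922, 0.011], [0.782, -0.322, -0.534], [-0.489, 0.216, -0.845]] [-250.  -363.  1236.8]
side [[394.3, 0.0, 324.1], [0.0, 394.3, 202.8], [0.0, 0.0, 1.0]] [[0.892, -0.452, 0.002], [-0.322, -0.638, -0.699], [0.318, 0.623, -0.715]] [-486.5  253.8  701.4]
```

View pics/scene0.png

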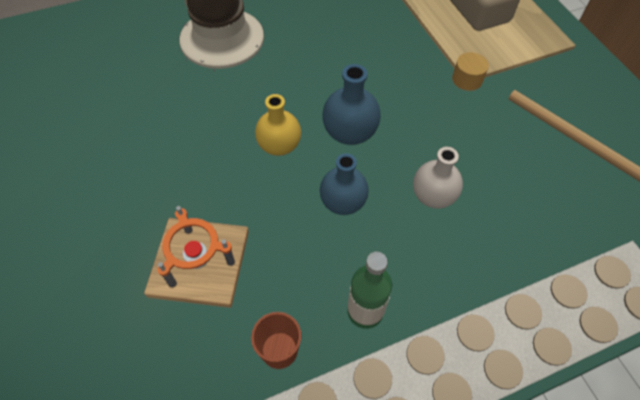

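View pics/side0.png

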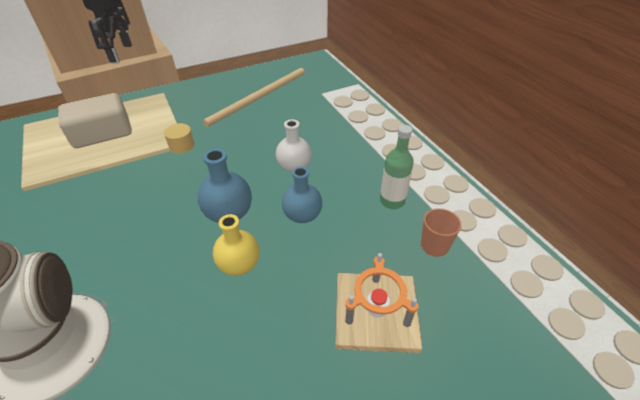

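The scene view shows the small blue flask (ball 344,188; mouth 346,162) and the ring (191,243). The larger blue one at (351,113) is a decoy. In the side view the flask ball is at (302,202), the mouth at (300,173) and the ring at (380,291).

```bash
cat > h.py <<'E'
import cv2,numpy as np
from scipy.optimize import least_squares
def load(n): return cv2.imread(f"pics/{n}.png")
def P(p): return p["intrinsics"]@np.c_[p["R"],p["t"]]
def proj(p,X):
    x=(p["intrinsics"]@(p["R"]@np.atleast_2d(X).T+np.array(p["t"]).reshape(3,1))).T
    return x[:,:2]/x[:,2:]
def tri(ps,uv):
    f=lambda X:np.concatenate([proj(p,X)[0]-u for p,u in zip(ps,uv)])
    r=least_squares(f,[500,300,50.]);return r.x,np.abs(r.fun).max()
def circ(p,c,r,n=60):
    a=np.linspace(0,2*np.pi,n); return proj(p,np.c_[c[0]+r*np.cos(a),c[1]+r*np.sin(a),np.full(n,c[2])])
def orange_hole(im,near):
    h=cv2.cvtColor(im,cv2.COLOR_BGR2HSV); m=cv2.inRange(h,(5,170,150),(16,255,255))
    cs,_=cv2.findContours(m,cv2.RETR_CCOMP,cv2.CHAIN_APPROX_NONE)
    return m,cs,_
def disc(mask,near,r):
    mm=np.zeros_like(mask);cv2.circle(mm,near,r,255,-1)
    d=cv2.distanceTransform(mask&mm,cv2.DIST_L2,5);_,v,_,l=cv2.minMaxLoc(d)
    ys,xs=np.nonzero(d>v-1.0);return (xs.mean(),ys.mean()),v
E
python3 - <<'E'
from bench import arm
from h import *
ps=[arm.camera_params(n) for n in("scene","side")]
ims=[load("scene0"),load("side0")]
def go(name,near,lo,hi,r):
    uv=[];v=[]
    for im,q in zip(ims,near):
        m=cv2.inRange(cv2.cvtColor(im,cv2.COLOR_BGR2HSV),lo,hi);u,w=disc(m,q,r);uv.append(u);v.append(w)
    X,e=tri(ps,uv)
    print(name,np.round(uv,1).tolist(),np.round(v,1),X.round(1),round(e,2),"r mm",[round(w*(p["R"]@X+p["t"])[2]/p["intrinsics"][0,0],1) for w,p in zip(v,ps)])
go("blue",[(344,188),(302,202)],(95,60,30),(115,255,255),32)
go("white",[(438,184),(293,153)],(0,0,110),(30,90,255),28)
go("stamp",[(193,248),(379,297)],(174,150,110),(180,255,255),14)
go("stamp2",[(193,248),(379,297)],(0,200,110),(4,255,255),14)
for nm,uv in dict(mouth=[(346,162),(300.5,173)],ring=[(190.5,243),(380.5,290.5)],bottletop=[(377,260),(404,130)],cup=[(277,328),(440,220)],bigblue=[(355,73),(216,157)],wmouth=[(448,155.5),(291.5,124.5)]).items(): print(nm,[np.round(a,1) for a in tri(ps,uv)])
for im,p in zip(ims,ps):
    m,cs,h=orange_hole(im,None)
    for c,hh in zip(cs,h[0]):
        if len(c)>40: print(len(c),hh[3]>=0,np.round(cv2.fitEllipse(c)[0],1),np.round(cv2.fitEllipse(c)[1],1))
p=arm.camera_params("wrist");print(np.round(p["R"],3).tolist(),p["t"],np.round(-p["R"].T@p["t"]),p["intrinsics"])
cv2.imwrite("pics/w0.png",arm.get_image("wrist")[:,:,::-1])
E
```

```text
blue [[343.7, 190.0], [301.5, 202.5]] [23.2 19. ] [530.9  84.6  42.6] 0.02 r mm [np.float64(43.4), np.float64(42.9)]
white [[436.2, 187.4], [292.5, 151.6]] [15.2 15. ] [588.7 251.8  42.8] 2.31 r mm [np.float64(28.7), np.float64(38.6)]
stamp [[319.5, 199.5], [319.5, 199.5]] [0. 0.] [554.1  28.3  86.6] 2.27 r mm [np.float64(0.0), np.float64(0.0)]
stamp2 [[319.5, 199.5], [319.5, 199.5]] [0. 0.] [554.1  28.3  86.6] 2.27 r mm [np.float64(0.0), np.float64(0.0)]
mouth [array([531.2,  84.3, 132.5]), np.float64(0.5)]
ring [array([ 550.2, -206.3,   79.5]), np.float64(0.6)]
bottletop [array([744.3,  32.4, 206.2]), np.float64(0.5)]
cup [array([ 743. , -122.9,   86.3]), np.float64(1.4)]
bigblue [array([380.7, 167.1, 171.6]), np.float64(1.1)]
wmouth [array([585.5, 255. , 132. ]), np.float64(0.2)]
228 False [190.2 243.5] [54.2 70.8]
115 True [189.8 243.3] [37.7 44.3]Traceback (most recent call last):
  File "<stdin>", line 18, in <module>
TypeError: 'NoneType' object is not subscriptable
```

Emit:
servo_tool:
  rows:
    - [[85,22,16,0,0,0,0],[85,70,50,0,0,0,0],[85,121,87,0,0,0,0],[85,171,123,0,0,0,0],[85,222,159,0,0,0,0],[85,273,195,0,0,0,0],[85,323,231,0,0,0,0],[85,374,268,0,0,0,0],[85,418,299,0,0,0,0],[85,440,315,0,0,0,0]]

```text
clock: 1.35
position: [532.1, 81.6, 230.8]
ee_rot: [0.974, -0.228, -0.0, 0.0]
contact_force: [0.5, 0.3, 0.2]
gripper_width: 85.0
grasp_force: 0.0
```

```bash
python3 - <<'E'
from bench import arm
from h import *
import json
s=arm.read_state();print({k:np.round(s[k],3).tolist() for k in("clock","joints","position","ee_rot","contact_force")})
p=arm.camera_params("wrist");im=arm.get_image("wrist")[:,:,::-1]
cv2.imwrite("pics/w1.png",im)
print(np.round(-p["R"].T@p["t"]),np.round(p["R"],2).tolist(),proj(p,[[531,84.5,135],[531,84.5,0]]).round(1))
# ring fits in the two fixed views: draw the model at two candidates
out=[]
for n,(x,y) in dict(scene=(120,190),side=(310,235)).items():
    q=arm.camera_params(n);c=cv2.resize(load(n+"0")[y:y+130,x:x+130],None,fx=3,fy=3,interpolation=cv2.INTER_CUBIC)
    for r in(34,46): cv2.polylines(c,[((circ(q,(550,-206,85),r)-[x,y]+.5)*3).astype(int)],1,(255,255,0),1)
    cv2.polylines(c,[((circ(q,(550,-206,62),15)-[x,y]+.5)*3).astype(int)],1,(0,255,0),1)
    out.append(c)
cv2.imwrite("pics/ring.png",np.hstack(out))
E
```

```text
{'clock': 1.35, 'joints': [0.454, 0.238, -0.205, -0.0, -1.128, 0.658], 'position': [532.098, 81.632, 230.772], 'ee_rot': [0.974, -0.228, -0.0, 0.0], 'contact_force': [0.547, 0.278, 0.24]}
[605.  46. 374.] [[-0.44, -0.9, 0.0], [-0.85, 0.42, 0.31], [-0.28, 0.14, -0.95]] [[320.1 206. ]
 [320.8 167. ]]
```

View pics/w1.png

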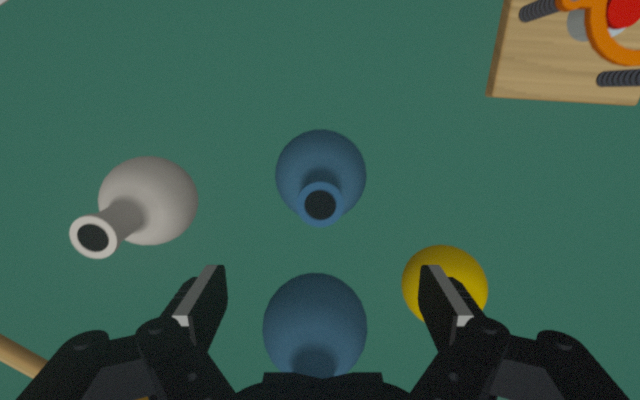

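View pics/ring.png

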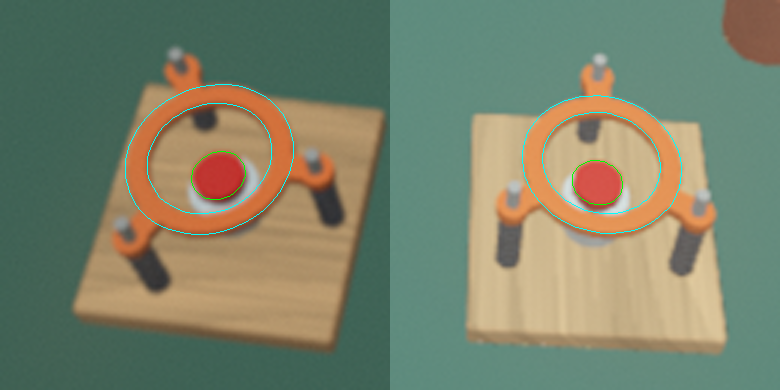

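The wrist view shows the flask mouth at (320,204), against a predicted (320,206), so (531, 84.5) is confirmed. The ring model at (550, -206, 85) overlays both fixed views well.

Emit:
servo_tool:
  rows:
    - [[85,0,0,15,0,0,0],[85,0,0,45,0,0,0],[85,0,0,75,0,0,0],[85,0,0,105,0,0,0],[85,0,-1,128,0,0,0],[85,0,-1,139,0,0,0],[85,0,-1,140,0,0,0],[85,0,-1,140,0,0,0]]

```text
clock: 2.4
position: [532.4, 85.5, 91.9]
ee_rot: [0.974, -0.226, 0.001, -0.0]
contact_force: [-0.2, 1.4, 0.3]
gripper_width: 85.0
grasp_force: 0.0
```

Emit:
servo_tool:
  rows:
    - [[60,0,0,0,0,0,0],[45,0,0,0,0,0,0],[35,0,0,0,0,0,0],[20,0,0,0,0,0,0],[20,0,0,0,0,0,0],[20,0,0,0,0,0,0],[20,0,0,0,0,0,0]]

```text
clock: 3.28
position: [532.5, 85.1, 92.0]
ee_rot: [0.974, -0.226, 0.001, -0.0]
contact_force: [0.1, -1.0, 5.2]
gripper_width: 31.8
grasp_force: 58.7
```

Emit:
servo_tool:
  rows:
    - [[20,0,0,-5,0,0,0],[20,0,0,-20,0,0,0],[20,0,0,-45,0,0,0],[20,0,0,-75,0,0,0],[20,0,0,-105,0,0,0],[20,0,0,-125,0,0,0],[20,0,0,-130,0,0,0],[20,0,0,-130,0,0,0]]

```text
clock: 4.28
position: [531.5, 85.0, 220.9]
ee_rot: [0.974, -0.227, -0.0, -0.0]
contact_force: [-0.5, 0.6, -4.2]
gripper_width: 31.8
grasp_force: 60.3
```

```bash
python3 - <<'E'
from bench import arm
from h import *
from scipy.spatial.transform import Rotation as R
s=arm.read_state();print({k:np.round(s[k],4).tolist() for k in("clock","joints","position","ee_rot","contact_force","wrist_torque","gripper_width")})
M=R.from_quat(s["ee_rot"]).as_matrix();print((M.T@(np.array([550,-206,s["position"][2]])-s["position"])).round(1))
ps=[arm.camera_params(n) for n in("scene","side")];ims=[arm.get_image(n)[:,:,::-1] for n in("scene","side")]
for n,i in zip(("scene","side"),ims): cv2.imwrite(f"pics/{n}1.png",i)
E
```

```text
{'clock': 4.275, 'joints': [0.4596, 0.2461, -0.2206, -0.0007, -1.1049, 0.6544], 'position': [531.5133, 84.9942, 220.9383], 'ee_rot': [0.974, -0.2265, -0.0005, -0.0], 'contact_force': [-0.4589, 0.5619, -4.2484], 'wrist_torque': [-0.0122, 0.0595, -0.0264], 'gripper_width': 31.7981}
[ 1.45e+02  2.53e+02 -1.00e-01]
```

View pics/side1.png

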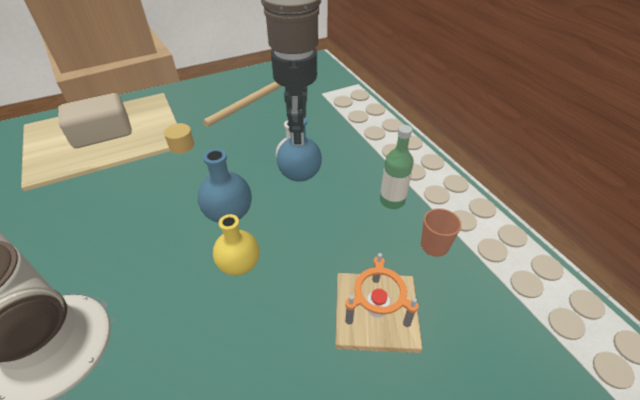

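The side view shows the flask lifted and upright in the gripper, with the ball near (299,158). Now the carry over to the ring.

Emit:
servo_tool:
  rows:
    - [[20,6,10,0,0,0,0],[20,22,38,0,0,0,0],[20,44,76,0,0,0,0],[20,68,119,0,0,0,0],[20,92,162,0,0,0,0],[20,116,203,0,0,0,0],[20,134,235,0,0,0,0],[20,143,250,0,0,0,0],[20,145,253,0,0,0,0],[20,145,253,0,0,0,0]]

```text
clock: 5.62
position: [550.5, -205.5, 221.0]
ee_rot: [0.974, -0.226, -0.0, -0.0]
contact_force: [-0.4, -0.4, -3.8]
gripper_width: 31.8
grasp_force: 60.7
```

```bash
cat > m.py <<'E'
from bench import arm
from h import *
import sys
from scipy.spatial.transform import Rotation as R
s=arm.read_state();print({k:np.round(s[k],4).tolist() for k in("clock","position","ee_rot","contact_force","wrist_torque","gripper_width")})
ps=[arm.camera_params(n) for n in("scene","side")];ims=[np.ascontiguousarray(arm.get_image(n)[:,:,::-1]) for n in("scene","side")]
z=float(sys.argv[1]);X0=np.array([550,-206,z]);uv=[];out=[]
for im,p in zip(ims,ps):
    q=tuple(int(a) for a in proj(p,X0)[0])
    m=cv2.inRange(cv2.cvtColor(im,cv2.COLOR_BGR2HSV),(95,60,30),(115,255,255));u,w=disc(m,q,36);uv.append(u)
    rad=46*p["intrinsics"][0,0]/(p["R"]@X0+p["t"])[2]
    print(np.round(u,1),round(w,1),"expect",proj(p,X0)[0].round(1),round(rad,1))
    x,y=q[0]-65,max(q[1]-50,0);c=cv2.resize(im[y:y+130,x:x+130],None,fx=3,fy=3,interpolation=cv2.INTER_CUBIC)
    cv2.circle(c,tuple(int(a) for a in (proj(p,X0)[0]-[x,y]+.5)*3),int(rad*3),(255,255,0),1)
    cv2.polylines(c,[((circ(p,(550,-206,85),46)-[x,y]+.5)*3).astype(int)],1,(0,255,0),1)
    out.append(c)
print(tri(ps,uv)); cv2.imwrite(f"pics/{sys.argv[2]}.png",np.hstack(out))
E
python3 m.py 172 a1
```

```text
{'clock': 5.625, 'position': [550.4547, -205.4535, 221.0213], 'ee_rot': [0.9741, -0.2263, -0.0003, -0.0001], 'contact_force': [-0.3737, -0.3976, -3.7708], 'wrist_torque': [-0.0036, 0.0412, 0.0368], 'gripper_width': 31.8212}
[172.2 223. ] 20.2 expect [177.2 216.3] 30.3
[382.8 264.7] 16.6 expect [385.7 258.4] 29.0
(array([ 547.35892949, -212.70654157,  159.79980265]), np.float64(2.976587117780525))
```

View pics/a1.png

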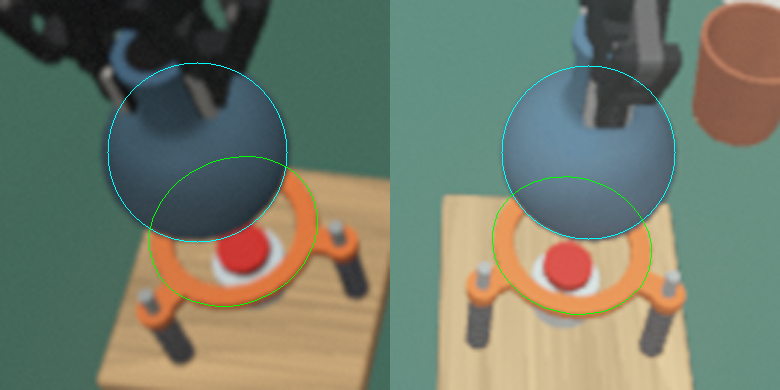

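The picture shows the flask ball on the model circle in both views, centred over the ring. The foot is at z≈130, so TCP ≈ foot + 91. I lower it.

Emit:
servo_tool:
  rows:
    - [[20,0,0,10,0,0,0],[20,0,0,25,0,0,0],[20,0,0,40,0,0,0],[20,0,0,48,0,0,0],[20,0,0,52,0,0,0],[20,0,0,55,0,0,0],[20,0,0,57,0,0,0],[20,0,0,58,0,0,0],[20,0,0,58,0,0,0]]

```text
clock: 6.85
position: [551.2, -206.0, 164.2]
ee_rot: [0.974, -0.226, 0.001, -0.0]
contact_force: [0.1, 0.9, 0.7]
gripper_width: 31.9
grasp_force: 60.3
```

Emit:
servo_tool:
  rows:
    - [[20,0,0,1,0,0,0],[20,0,0,2,0,0,0],[20,0,0,3,0,0,0],[20,0,0,4,0,0,0],[20,0,0,5,0,0,0],[20,0,0,6,0,0,0],[20,0,0,7,0,0,0],[20,0,0,7,0,0,0]]

```text
clock: 7.85
position: [550.8, -206.0, 156.5]
ee_rot: [0.974, -0.226, 0.0, -0.0]
contact_force: [2.0, 1.2, 4.7]
gripper_width: 31.6
grasp_force: 59.9
```

Force and height agree with the ring being about 9 mm down. I press 8 mm further.

Emit:
servo_tool:
  rows:
    - [[20,0,0,1,0,0,0],[20,0,0,2,0,0,0],[20,0,0,3,0,0,0],[20,0,0,4,0,0,0],[20,0,0,5,0,0,0],[20,0,0,6,0,0,0],[20,0,0,7,0,0,0],[20,0,0,8,0,0,0],[20,0,0,8,0,0,0],[20,0,0,8,0,0,0]]

```text
clock: 9.1
position: [551.8, -206.4, 150.6]
ee_rot: [0.974, -0.226, 0.002, 0.0]
contact_force: [0.2, 3.0, 11.0]
gripper_width: 31.8
grasp_force: 59.1
```

```bash
python3 m.py 99 a2
```

```text
{'clock': 9.1, 'position': [551.8185, -206.4181, 150.6117], 'ee_rot': [0.9741, -0.2261, 0.002, 0.0003], 'contact_force': [0.2372, 2.9922, 11.0325], 'wrist_torque': [0.7537, -0.0211, -0.0118], 'gripper_width': 31.7519}
[183.2 245.2] 18.0 expect [187.6 238.1] 28.1
[378.7 292.2] 15.4 expect [380.8 283.9] 26.8
(array([ 547.20619324, -214.03847066,   81.15576838]), np.float64(2.236395396659475))
```

View pics/a2.png

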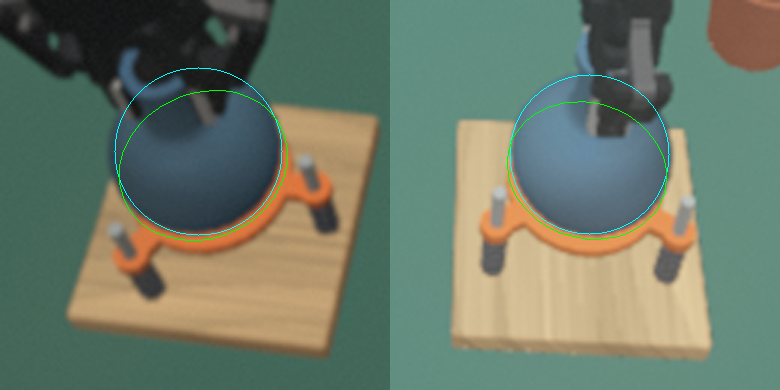

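The flask sits seated and the ring is pressed down, clearly below the green unloaded ring outline. Net 11 N at TCP 150.6 implies about 2.3 mm of pad travel, so I add about 3 mm.

Emit:
servo_tool:
  rows:
    - [[20,0,0,0.7,0,0,0],[20,0,0,1.4,0,0,0],[20,0,0,2.1,0,0,0],[20,0,0,2.8,0,0,0],[20,0,0,3.2,0,0,0],[20,0,0,3.2,0,0,0],[20,0,0,3.2,0,0,0],[20,0,0,3.2,0,0,0]]

```text
clock: 10.2
position: [552.2, -206.6, 148.3]
ee_rot: [0.974, -0.226, 0.003, 0.0]
contact_force: [-0.2, 4.2, 14.4]
gripper_width: 32.0
grasp_force: 58.7
```

Force (14.4 N net, 14 N expected) and height (foot ≈ 57) both put the pad at about 5 mm. Handing in.

```bash
python3 -c "
from bench import arm
print(arm.job_done())"
```

```text
the job is handed in; nothing more can be done
None
```

The blue flask is seated upright in the ring and still held pressed on the stamp, with the pad squeezed about 5 mm by height and force (14.4 N net); the job is handed in at about 10 s, but no verdict came back.

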